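Feel out the ink roller with the loose handle

TASK

One of the three ink rollers in the bench rack has a handle that has worked loose on its shank. Find it by gently rocking the handles from side to side in the rack, to and fro through whatever play there is and without forcing the rollers against the rack, then lift the loose one out by its handle and lay it, drum down, inside the orange repair tray. Leave the sound rollers seated in their bays and the things around undisturbed.

Things in the scene. Friction and masses are not known exactly. Their poses are not given: they have to be found in the camera images.
- rack: Fixed plywood rack, 328 mm wide (y), 85 mm high, x from -55 (handle side) to +75 mm; origin under its middle, on the table. Three bays open at the top at y = -105, 0, +105 mm, floor 40 mm up, drum axis at x = +30 mm. Shanks pass through 12 mm slots, open at the top, in the front plank (x -34 to -22 mm). Handles stick out towards -x over bare table, axis 73 mm up.
- roller_1: Ink roller: rubber drum 50 mm dia. x 75 mm, steel fork 89 mm wide, round wooden handle 28 mm dia., about 0.4 kg. Origin under the drum's middle, 25 mm below its axis; x from handle to drum, z up. Along x: drum -25 to 25 mm, crossbar -44, bare shank (10 mm dia.) to -70, brass collar to -83, wood to -200. Handle axis 33 mm above the origin. Balance point at x -26 mm.
- roller_2: Ink roller just like roller_1 (same origin and sizes); the order in the bays is new every time. A loose handle turns sideways about an upright axis where collar meets shank (x -70 mm): 0.16 rad or 10 mm at the grip point to each side, against 0.6 N of friction; a sound one under 0.012 rad, 1 mm. All start nearly straight. Held by a loose handle, the head sags by 0.11 rad.
- roller_3: Ink roller just like roller_1 (same origin and sizes). Rollers sit in their bays with about 0.8 mm of clearance, so with 6 to 10 N sideways at the grip point, ample to feel the end, even a sound one gives 5 to 9 mm to each side, the loose one 15 to 19 mm. Some 15 N there is forcing it (lever effect: 90 N of roller against rack). Lifted straight up, it is clear after 60 mm.
- roller_1_grip (a point): Grip point on the axis of the handle of roller_1, 65 mm behind the joint of collar and shank (135 mm behind the drum axis when straight); it moves with the handle. x runs along the handle towards the drum, y sideways, z up.
- roller_2_grip (a point): Grip point on the axis of the handle of roller_2, 65 mm behind the joint of collar and shank (135 mm behind the drum axis when straight); it moves with the handle. x runs along the handle towards the drum, y sideways, z up.
- roller_3_grip (a point): Grip point on the axis of the handle of roller_3, 65 mm behind the joint of collar and shank (135 mm behind the drum axis when straight); it moves with the handle. x runs along the handle towards the drum, y sideways, z up.
- repair_tray_in (a point): Orange plastic repair tray, fixed, 310 x 170 mm outside (its x and y), walls 5 mm thick and 40 mm high, inner floor 5 mm above the table. This point is the centre of its inner floor.
- spray_can: Bystander: black aerosol can with a gold band, 64 mm diameter, 184 mm high, loose, origin under its middle.
- varnish_bottle: Bystander: amber glass bottle, white cap, 44 mm diameter, 115 mm high, loose, origin under its middle.
- lid_pot: Bystander: low brass pot, 46 mm diameter, 27 mm high, loose, origin under its middle.
- brush_cup: Bystander: white plastic cup with brushes, 84 mm diameter at the rim, 95 mm high, brushes up to 210 mm, loose, origin under its middle.

How it is judged:
By the outcome, as a careful person would: the job done as asked, in the order asked, and still so for the second after the job is handed in, with the robot touching nothing.
It also fails if it takes over 72 s, if anything falls off the work surface, if the arm or the gripper's body presses on something with over 40 N, if the wrist force passes 120 N, or if a joint passes its speed limit or range.

ROBOT

A 6-joint arm with a two-finger parallel gripper is mounted at the origin on the work surface. World frame = base frame: x ahead of the robot, y to its left, z up, the work surface at z = 0. Lengths are in m, angles in degrees, forces in N, time in s.
With the tool pointing down it reaches from about 0.3 to 0.75 m from the base axis. Payload 8.5 kg.
Tool frame: the origin (TCP) lies at the very end of the fingers, on their centre line; the grasp point (between the pads) lies 19 mm behind it (env.hold_point_z is the distance from the TCP to the grasp point, in m); z points along the fingers, y is the line along which they close (so a half turn about z gives the same grasp; the last joint's range is limited). The gripper opens to 85 mm and grips with 20 to 120 N. Pads are 22 mm wide; open, the fingers measure 114 mm over their backs; the gripper's body (76 mm by 85 mm) begins 54 mm behind the grasp point. The pads swing forward as they close: fully open they stand 13 mm farther back than shut.
Start: joints at [61.175, 21.807, 74.336, -0, 83.858, -12.336], TCP at [0.156, 0.527, 0.231] pointing down, gripper open.
Joint ranges: [-178.18, 178.18], [-50.72, 133.34], [12.68, 142.11], [-81.47, 261.47], [9.98, 163.14], [-165.26, 165.26]. Speed limits (degrees/s): [136.94, 136.94, 180, 180, 180, 180].

INTERFACE

Orientations are given as a 3x3 rotation matrix whose columns are the frame's x, y, z axes.
In Python, from rig import env, optics gives the robot as it stands.
- The arm moves only by the shell command python3 -m jog 'ROWS' [OPENING] [FORCE]. ROWS is JSON, a list of rows, each an object with "linear": the shift along the tool's x, y, z in units of 40 mm (1.0 is 40 mm), a list of three; "roll": the turn about the tool's z in units of 5 degrees (1.0 is 5 degrees). A call has 1 to 12 rows; each row shifts and turns the commanded pose from where the row before left it, along the tool's axes as they then stand; what a row does not reach is not made up. A row lasts 1/12 s, in which the tool goes at most 41.7 mm and 7.16 degrees, less where a joint would pass 70% of its speed; a pose out of reach is approached as far as the arm can. A call is refused whole if a number of a shift passes 1 or a number of a turn 1, either way. A call with a gripper value outside its range is refused whole. OPENING is the opening, from -1 (shut) to 1 (fully open), set as the call begins (- or left out, the last holds). The fingers move at their own pace and stop on an object; FORCE is the grip in N (left out, the last holds). Time passes only in rows, so rows that do not move let the fingers close. It gives the time, the measured TCP pose, the force, the opening and the grip force at its end, in the units of the state.
- env.observe(): the state, without advancing time (a new reading comes with each control period).
- optics.get_image(name): name is "scene" or "top"; returns the picture (384x512x3 uint8, red, green, blue); there is no depth.
- optics.calibration(name): a dict with "fov_y" (degrees; the focal length in pixels is half the picture's height over the tangent of half this angle, whatever the lens; pixels are square), "cx", "cy" (the principal point, pixels), "T" (4x4, takes a point from camera to world coordinates). Camera axes: x right, y down, z forward; pixel columns grow to the right and rows downward; lengths in m; the calibration is good to about 2 mm. A picture is of the moment at which its call begins. calibration takes no time and is no camera call.
- env.close_job(): hands the job in; it is judged then, once.
The state is a dict: "time_s": time; "q": joint angles; "qvel": joint speeds; "joint_efforts": joint torques, N m; "position": TCP position; "tool_rot": TCP orientation; "ft_force": force on the tool from outside, world axes, zero at the start; "wrist_torque": the same for the moment, N m; "grip_width": finger opening in m; "gripper_force": force on a finger pad.
Only numpy, scipy, OpenCV 4.12 (cv2) and the standard library are available. Lean on these libraries where they do the work, as an engineer would, in place of code of your own. Each camera call takes 0.05 s, during which the arm holds its last target. There are 200 camera calls.

## Working session

There is one attempt and no reset: what is moved stays moved. The work goes in short steps, Python scripts to look and compute and a shell command to move; the robot and the scene stay as the last step left them, time stands still between calls to the robot, and variables do not carry over. Pictures are saved under pics/ and viewed, at most 10 in all, crops included, and the job is handed in when it is done.

```bash
ls; mkdir -p pics
python3 - <<'E'
from rig import env, optics
import cv2, numpy as np
for n in ("scene","top"):
    im=optics.get_image(n); cv2.imwrite(f"pics/{n}0.png",cv2.cvtColor(im,cv2.COLOR_RGB2BGR)); c=optics.calibration(n); print(n,c["fov_y"],c["cx"],c["cy"],np.round(c["T"],4).tolist(), c.keys())
o=env.observe(); print({k:np.round(v,3).tolist() for k,v in o.items()}, env.hold_point_z)
E
```

```text
pics
scene 54.76616862494963 259.65673909402716 193.2417911724041 [[-0.233, 0.5658, -0.7909, 1.3918], [0.9725, 0.131, -0.1928, 0.2], [-0.0055, -0.8141, -0.5807, 0.633], [0.0, 0.0, 0.0, 1.0]] dict_keys(['fov_y', 'cx', 'cy', 'T'])
top 45.622377849053315 253.471612955191 189.6190749265971 [[-0.0101, -0.9887, 0.1498, 0.3962], [-0.9999, 0.0105, 0.0019, 0.006], [-0.0035, -0.1498, -0.9887, 1.3843], [0.0, 0.0, 0.0, 1.0]] dict_keys(['fov_y', 'cx', 'cy', 'T'])
{'time_s': 0.1, 'q': [61.175, 21.838, 74.38, 0.0, 83.858, -12.336], 'qvel': [0.089, -0.076, -0.192, -0.071, -0.063, -0.138], 'joint_efforts': [0.005, -44.921, -23.166, -0.0, 0.004, 0.0], 'position': [0.156, 0.527, 0.231], 'tool_rot': [[-0.959, 0.284, -0.001], [0.284, 0.959, -0.001], [0.0, -0.001, -1.0]], 'ft_force': [-0.147, -1.338, -0.917], 'wrist_torque': [-0.007, -0.032, 0.031], 'gripper_force': 0.0, 'grip_width': 0.085} 0.0187
```

View pics/top0.png

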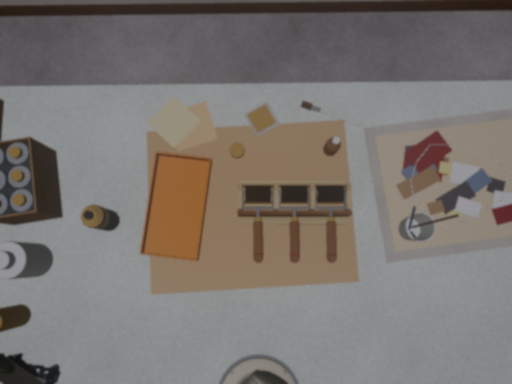

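View pics/scene0.png

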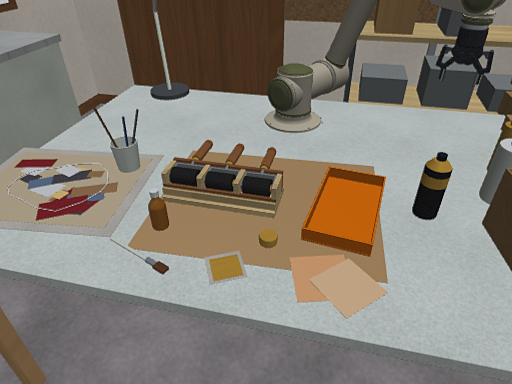

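The top view shows the rack at about (295,205), with handles pointing down the image (−x) at columns 258, 295 and 332. The orange tray is at (178,207), with the brass pot at (237,150), the bottle at (332,146), the can at (95,216) and the cup at (416,226). In the scene view all three rollers are seated. I'll measure next.

```bash
cat > h.py <<'E'
import numpy as np, cv2
from rig import env, optics
def ray(n,u,v,z):
    c=optics.calibration(n); f=192/np.tan(np.radians(c["fov_y"]/2)); T=np.array(c["T"])
    d=T[:3,:3]@np.array([(u-c["cx"])/f,(v-c["cy"])/f,1]); o=T[:3,3]
    return o+d*(z-o[2])/d[2]
def proj(n,p):
    c=optics.calibration(n); f=192/np.tan(np.radians(c["fov_y"]/2)); T=np.array(c["T"])
    q=T[:3,:3].T@(np.array(p)-T[:3,3]); return c["cx"]+f*q[0]/q[2],c["cy"]+f*q[1]/q[2]
def st():
    o=env.observe(); return o
E
python3 - <<'E'
from h import *
im=cv2.cvtColor(cv2.imread("pics/top0.png"),cv2.COLOR_BGR2RGB)
hsv=cv2.cvtColor(im,cv2.COLOR_RGB2HSV)
for p in [(258,240),(295,240),(332,240),(178,207),(275,240),(258,220),(295,212),(270,212)]: print(p,im[p[1],p[0]],hsv[p[1],p[0]])
# tray
m=cv2.inRange(hsv,(5,190,120),(18,255,255)); m[:, 230:]=0
cs=max(cv2.findContours(m,0,2)[0],key=cv2.contourArea); b=cv2.boxPoints(cv2.minAreaRect(cs))
P=np.array([ray("top",u,v,.04) for u,v in b]); print("tray px",b.round(1).tolist()); print(P.round(3)); print("c",P.mean(0).round(3),[np.linalg.norm(P[i]-P[i-1]).round(3) for i in range(4)])
# handles
m=np.zeros(im.shape[:2],np.uint8); m[218:270,240:350]=255
d=cv2.inRange(im,(0,0,0),(140,90,70)); m&=d
for c in cv2.findContours(m,0,2)[0]:
    if cv2.contourArea(c)<40: continue
    mm=np.zeros_like(m); cv2.drawContours(mm,[c],-1,255,-1); v,u=np.nonzero(mm)
    W=np.array([ray("top",a,b_,.073) for a,b_ in zip(u,v)])
    k=np.polyfit(W[:,0],W[:,1],1); print("handle x",W[:,0].min().round(3),W[:,0].max().round(3),"y mean",W[:,1].mean().round(4),"slope",k[0].round(3), "meanx",W[:,0].mean().round(4),"width",len(u)/(v.max()-v.min()+1)*.0029)
big=cv2.resize(im[170:275,130:360],None,fx=3.4,fy=3.4,interpolation=2); cv2.imwrite("pics/crop.png",big[:,:,::-1])
E
```

```text
(258, 240) [97 69 50] [ 12 124  97]
(295, 240) [96 68 49] [ 12 125  96]
(332, 240) [97 70 52] [ 12 118  97]
(178, 207) [150  99  52] [ 14 167 150]
(275, 240) [138 117  93] [ 16  83 138]
(258, 220) [120  98  58] [ 19 132 120]
(295, 212) [91 86 88] [168  14  91]
(270, 212) [90 64 46] [ 12 125  90]Traceback (most recent call last):
  File "<stdin>", line 7, in <module>
ValueError: max() iterable argument is empty
```

```bash
cat > m.py <<'E'
from h import *
im=cv2.cvtColor(cv2.imread("pics/top0.png"),cv2.COLOR_BGR2RGB)
hsv=cv2.cvtColor(im,cv2.COLOR_RGB2HSV)
m=cv2.inRange(hsv,(8,145,80),(18,255,255)); m[:, 225:]=0; m[:,:125]=0
cs=max(cv2.findContours(m,0,2)[0],key=cv2.contourArea); b=cv2.boxPoints(cv2.minAreaRect(cs))
P=np.array([ray("top",u,v,.04) for u,v in b]); print("tray px",b.round(1).tolist()); print(P.round(3)); print("c",P.mean(0).round(3),[np.linalg.norm(P[i]-P[i-1]).round(3) for i in range(4)])
m=np.zeros(im.shape[:2],np.uint8); m[219:270,240:350]=255
m&=cv2.inRange(im,(0,0,0),(118,84,66))
for c in cv2.findContours(m,0,2)[0]:
    if cv2.contourArea(c)<40: continue
    mm=np.zeros_like(m); cv2.drawContours(mm,[c],-1,255,-1); v,u=np.nonzero(mm)
    W=np.array([ray("top",a,b_,.073) for a,b_ in zip(u,v)])
    k=np.polyfit(W[:,0],W[:,1],1); print("handle x",W[:,0].min().round(3),W[:,0].max().round(3),"y mean",W[:,1].mean().round(4),"slope",k[0].round(3), "meanx",W[:,0].mean().round(4),"width",len(u)/(v.max()-v.min()+1)*.0029)
big=cv2.resize(im[170:275,130:360],None,fx=3.4,fy=3.4,interpolation=2); cv2.imwrite("pics/crop.png",big[:,:,::-1])
E
python3 m.py
```

```text
tray px [[143.39999389648438, 252.8000030517578], [157.3000030517578, 151.10000610351562], [211.1999969482422, 158.39999389648438], [197.3000030517578, 260.20001220703125]]
[[0.417 0.332 0.04 ]
 [0.721 0.298 0.04 ]
 [0.696 0.135 0.04 ]
 [0.394 0.174 0.04 ]]
c [0.557 0.235 0.04 ] [np.float64(0.159), np.float64(0.306), np.float64(0.165), np.float64(0.305)]
handle x 0.388 0.501 y mean -0.2112 slope -0.032 meanx 0.4446 width 0.025392682926829266
handle x 0.389 0.502 y mean -0.1065 slope -0.014 meanx 0.4452 width 0.02659512195121951
handle x 0.39 0.504 y mean -0.0028 slope -0.011 meanx 0.447 width 0.025392682926829266
```

View pics/crop.png

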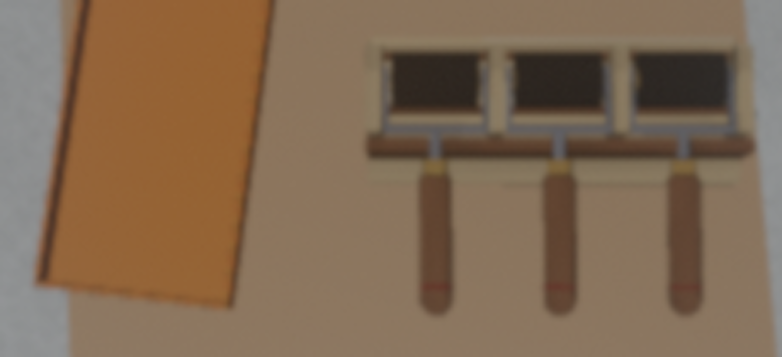

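The crop confirms straight wooden handles, and the sizes agree with the given ones: wood 115 mm, spacing 104 mm, tray 305×162 mm. Grip points are about (0.454, −0.003 / −0.107 / −0.211). The tray centre is about (0.557, 0.235), yaw −7°.

```bash
R='{"linear":[-0.467,-0.828,0],"roll":0}'; python3 -m jog '[{"linear":[0,0,0],"roll":-0.785},{"linear":[0,0,0],"roll":-0.785},{"linear":[0,0,0],"roll":-0.785},{"linear":[0,0,0],"roll":-0.785},{"linear":[-0.467,-0.828,0],"roll":0},{"linear":[-0.467,-0.828,0],"roll":0},{"linear":[-0.467,-0.828,0],"roll":0},{"linear":[-0.467,-0.828,0],"roll":0},{"linear":[-0.467,-0.828,0],"roll":0},{"linear":[-0.467,-0.828,0],"roll":0},{"linear":[-0.467,-0.828,0],"roll":0},{"linear":[-0.467,-0.828,0],"roll":0}]'
```

```text
time_s: 1.1
position: [0.3021, 0.2587, 0.2312]
tool_rot: [[-1.0, 0.013, -0.0], [0.013, 1.0, -0.0], [0.0, -0.0, -1.0]]
ft_force: [1.4, 0.4, 0.7]
grip_width: 0.0853
gripper_force: 0.0
```

```bash
python3 -m jog '[{"linear":[-0.467,-0.828,0],"roll":0},{"linear":[-0.467,-0.828,0],"roll":0},{"linear":[-0.467,-0.828,0],"roll":0},{"linear":[-0.467,-0.828,0],"roll":0},{"linear":[-0.467,-0.828,0],"roll":0},{"linear":[-0.467,-0.828,0],"roll":0},{"linear":[-0.467,-0.828,0],"roll":0},{"linear":[-0.467,-0.828,0],"roll":0},{"linear":[0,0,0.8],"roll":0},{"linear":[0,0,0.8],"roll":0},{"linear":[0,0,0],"roll":0},{"linear":[0,0,0],"roll":0}]'
python3 - <<'E'
from h import *
print(np.round(env.observe()["position"],4))
for n in("top","scene"):
    im=optics.get_image(n); cv2.imwrite(f"pics/{n}1.png",im[:,:,::-1])
E
```

```text
time_s: 2.1
position: [0.4471, -0.0065, 0.167]
tool_rot: [[-1.0, 0.014, -0.003], [0.014, 1.0, 0.001], [0.003, 0.001, -1.0]]
ft_force: [0.4, -0.5, 1.3]
grip_width: 0.0854
gripper_force: 0.0
[ 0.4471 -0.0065  0.167 ]
```

View pics/top1.png

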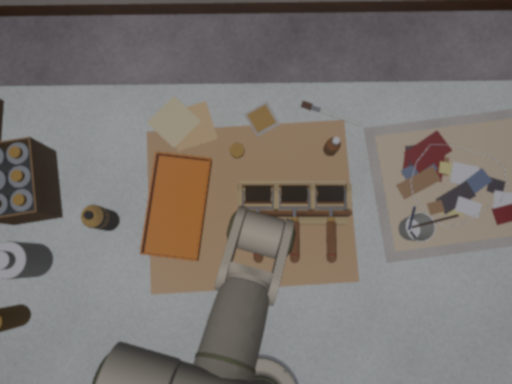

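```bash
python3 -m jog '[{"linear":[-0.15,0.09,0.5],"roll":0},{"linear":[0,0,0.7],"roll":0},{"linear":[0,0,0.7],"roll":0},{"linear":[0,0,0.6],"roll":0},{"linear":[0,0,0.3],"roll":0},{"linear":[0,0,0],"roll":0},{"linear":[0,0,0],"roll":0},{"linear":[0,0,0],"roll":0}]' 0.41 20; python3 -m jog '[{"linear":[0,0,0],"roll":0},{"linear":[0,0,0],"roll":0},{"linear":[0,0,0],"roll":0},{"linear":[0,0,0],"roll":0}]' -0.15 20
```

```text
time_s: 2.87
position: [0.4548, -0.0032, 0.057]
tool_rot: [[-1.0, 0.013, 0.003], [0.013, 1.0, -0.001], [-0.003, -0.001, -1.0]]
ft_force: [0.6, -0.4, 0.5]
grip_width: 0.0603
gripper_force: 0.0
time_s: 3.2
position: [0.4539, -0.0031, 0.0558]
tool_rot: [[-1.0, 0.014, 0.001], [0.014, 1.0, -0.0], [-0.001, -0.0, -1.0]]
ft_force: [-0.4, -0.6, -0.2]
grip_width: 0.0362
gripper_force: 0.0
```

```bash
python3 -m jog '[{"linear":[0,0.05,0],"roll":0},{"linear":[0,0.05,0],"roll":0},{"linear":[0,0.05,0],"roll":0},{"linear":[0,0,0],"roll":0},{"linear":[0,0,0],"roll":0}]'|sed -n '2p;4p'; python3 -m jog '[{"linear":[0,0.05,0],"roll":0},{"linear":[0,0,0],"roll":0},{"linear":[0,0,0],"roll":0}]'|sed -n '2p;4p';  python3 -m jog '[{"linear":[0,0.05,0],"roll":0},{"linear":[0,0,0],"roll":0},{"linear":[0,0,0],"roll":0}]'|sed -n '2p;4p'
```

```text
position: [0.4538, 0.0031, 0.0553]
ft_force: [0.3, -0.1, 0.2]
position: [0.4538, 0.005, 0.0553]
ft_force: [0.8, -1.3, -0.3]
position: [0.4538, 0.007, 0.0553]
ft_force: [-0.3, -1.0, -0.0]
```

```bash
for i in 1; do python3 -m jog '[{"linear":[0,0.05,0],"roll":0},{"linear":[0,0,0],"roll":0},{"linear":[0,0,0],"roll":0}]'|sed -n '2p;4p'; done; python3 -m jog '[{"linear":[0,0.05,0],"roll":0},{"linear":[0,0,0],"roll":0},{"linear":[0,0,0],"roll":0}]'|sed -n '2p;4p'
```

```text
position: [0.4539, 0.009, 0.0553]
ft_force: [-0.6, -0.2, 0.1]
position: [0.4539, 0.011, 0.0553]
ft_force: [-1.3, -0.8, -0.7]
```

```bash
python3 -m jog '[{"linear":[0,0.05,0],"roll":0},{"linear":[0,0,0],"roll":0},{"linear":[0,0,0],"roll":0}]'|sed -n '2p;4p'
python3 - <<'E'
from h import *
im=optics.get_image("scene"); cv2.imwrite("pics/s2.png",cv2.resize(im[120:220,140:310],None,fx=4,fy=4)[:,:,::-1])
E
```

```text
position: [0.4539, 0.0128, 0.0553]
ft_force: [-1.3, -2.6, 1.1]
```

View pics/s2.png

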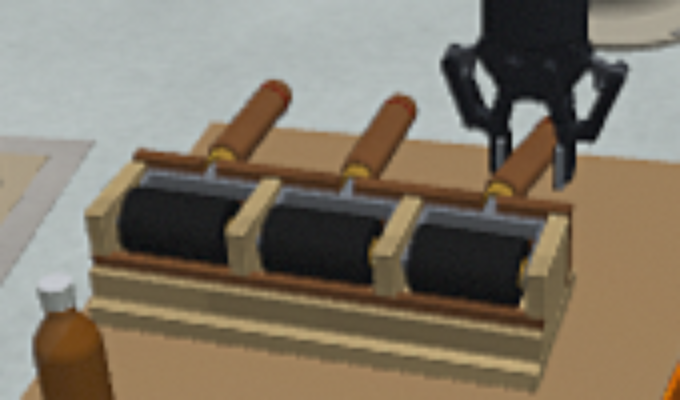

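The fingers straddle the +y bay's handle (around px (525,150)), with the −y pad pushing it. Force is still small after 16 mm, so I'll go on to the end of the play.

```bash
python3 -m jog '[{"linear":[0,0.05,0],"roll":0},{"linear":[0,0,0],"roll":0},{"linear":[0,0,0],"roll":0}]'|sed -n '2p;4p';python3 -m jog '[{"linear":[0,0.025,0],"roll":0},{"linear":[0,0,0],"roll":0},{"linear":[0,0,0],"roll":0}]'|sed -n '2p;4p'
```

```text
position: [0.4538, 0.0144, 0.0552]
ft_force: [-1.7, -7.3, -1.5]
position: [0.4538, 0.015, 0.0552]
ft_force: [-2.4, -9.8, -1.2]
```

```bash
python3 -m jog '[{"linear":[0,-0.1,0],"roll":0},{"linear":[0,-0.1,0],"roll":0},{"linear":[0,-0.1,0],"roll":0},{"linear":[0,-0.075,0],"roll":0},{"linear":[0,0,0],"roll":0},{"linear":[0,0,0],"roll":0}]'|sed -n '2p;4p';python3 -m jog '[{"linear":[0,-0.05,0],"roll":0},{"linear":[0,0,0],"roll":0},{"linear":[0,0,0],"roll":0}]'|sed -n '2p;4p';python3 -m jog '[{"linear":[0,-0.05,0],"roll":0},{"linear":[0,0,0],"roll":0},{"linear":[0,0,0],"roll":0}]'|sed -n '2p;4p'
```

```text
position: [0.4539, 0.0008, 0.0554]
ft_force: [-0.3, -0.7, 0.8]
position: [0.4537, -0.0011, 0.0553]
ft_force: [-0.0, -0.6, -0.3]
position: [0.4537, -0.0032, 0.0553]
ft_force: [-0.8, 0.1, -0.3]
```

```bash
python3 -m jog '[{"linear":[0,-0.05,0],"roll":0},{"linear":[0,0,0],"roll":0},{"linear":[0,0,0],"roll":0}]'|sed -n '2p;4p';python3 -m jog '[{"linear":[0,-0.05,0],"roll":0},{"linear":[0,0,0],"roll":0},{"linear":[0,0,0],"roll":0}]'|sed -n '2p;4p'
```

```text
position: [0.4537, -0.0052, 0.0553]
ft_force: [0.9, 0.7, 0.0]
position: [0.4536, -0.0072, 0.0553]
ft_force: [-1.3, -0.1, -0.0]
```

```bash
python3 -m jog '[{"linear":[0,-0.05,0],"roll":0},{"linear":[0,0,0],"roll":0},{"linear":[0,0,0],"roll":0}]'|sed -n '2p;4p';python3 -m jog '[{"linear":[0,-0.05,0],"roll":0},{"linear":[0,0,0],"roll":0},{"linear":[0,0,0],"roll":0}]'|sed -n '2p;4p'
```

```text
position: [0.4536, -0.0092, 0.0553]
ft_force: [-0.5, 0.3, -0.1]
position: [0.4536, -0.0112, 0.0553]
ft_force: [-0.1, 1.4, 0.5]
```

```bash
python3 -m jog '[{"linear":[0,-0.05,0],"roll":0},{"linear":[0,0,0],"roll":0},{"linear":[0,0,0],"roll":0}]'|sed -n '2p;4p'
```

```text
position: [0.4536, -0.0132, 0.0553]
ft_force: [-0.4, 0.0, -0.0]
```

```bash
python3 -m jog '[{"linear":[0,-0.05,0],"roll":0},{"linear":[0,0,0],"roll":0},{"linear":[0,0,0],"roll":0}]'|sed -n '2p;4p';python3 -m jog '[{"linear":[0,-0.05,0],"roll":0},{"linear":[0,0,0],"roll":0},{"linear":[0,0,0],"roll":0}]'|sed -n '2p;4p'
```

```text
position: [0.4535, -0.0152, 0.0553]
ft_force: [-0.7, 0.8, -0.2]
position: [0.4533, -0.017, 0.0553]
ft_force: [-0.8, 2.3, 0.8]
```

```bash
python3 -m jog '[{"linear":[0,-0.05,0],"roll":0},{"linear":[0,0,0],"roll":0},{"linear":[0,0,0],"roll":0}]'|sed -n '2p;4p'
```

```text
position: [0.4532, -0.0186, 0.0551]
ft_force: [-0.2, 6.6, -1.5]
```

Total travel was 33.6 mm against an 8 mm gap, i.e. about 26 mm of play at the pads, more at the grip point since the pad edges touch nearer the joint. This looks loose; I'll compare with the neighbour.

```bash
python3 -m jog '[{"linear":[0,0.1,0],"roll":0},{"linear":[0,0,-0.6],"roll":0},{"linear":[0,0,-0.8],"roll":0},{"linear":[0,-0.7,0],"roll":0},{"linear":[0,-0.9,0],"roll":0},{"linear":[0,-0.7,0],"roll":0},{"linear":[0,0,0],"roll":0},{"linear":[0,0,0],"roll":0},{"linear":[0,0,0],"roll":0}]' 0.2; python3 -m jog '[{"linear":[0,0,0.8],"roll":0},{"linear":[0,0,0.6],"roll":0},{"linear":[0,0,0],"roll":0},{"linear":[0,0,0],"roll":0}]'; python3 -m jog '[{"linear":[0,0,0],"roll":0},{"linear":[0,0,0],"roll":0},{"linear":[0,0,0],"roll":0}]' -0.15
```

```text
time_s: 9.17
position: [0.4523, -0.1069, 0.1113]
tool_rot: [[-1.0, 0.014, 0.0], [0.014, 1.0, -0.0], [-0.0, -0.0, -1.0]]
ft_force: [-0.4, 0.6, 0.2]
grip_width: 0.0513
gripper_force: 0.0
time_s: 9.5
position: [0.452, -0.1061, 0.0552]
tool_rot: [[-1.0, 0.012, -0.002], [0.012, 1.0, 0.001], [0.002, 0.001, -1.0]]
ft_force: [0.6, 0.4, 0.3]
grip_width: 0.0513
gripper_force: 0.0
time_s: 9.75
position: [0.4528, -0.1072, 0.0565]
tool_rot: [[-1.0, 0.013, 0.002], [0.013, 1.0, -0.001], [-0.002, -0.001, -1.0]]
ft_force: [-0.3, 0.2, 0.7]
grip_width: 0.0365
gripper_force: 0.0
```

```bash
python3 -m jog '[{"linear":[0,0.05,0],"roll":0},{"linear":[0,0.05,0],"roll":0},{"linear":[0,0.05,0],"roll":0},{"linear":[0,0,0],"roll":0},{"linear":[0,0,0],"roll":0}]'|sed -n '2p;4p'; python3 -m jog '[{"linear":[0,0.05,0],"roll":0},{"linear":[0,0,0],"roll":0},{"linear":[0,0,0],"roll":0}]'|sed -n '2p;4p'
```

```text
position: [0.4524, -0.101, 0.0554]
ft_force: [1.0, -0.6, 1.1]
position: [0.4523, -0.0993, 0.0553]
ft_force: [-1.5, -3.8, -1.3]
```

```bash
python3 -m jog '[{"linear":[0,0.04,0],"roll":0},{"linear":[0,0,0],"roll":0},{"linear":[0,0,0],"roll":0}]'|sed -n '2p;4p'
```

```text
position: [0.4522, -0.0982, 0.0552]
ft_force: [-3.4, -7.7, -1.0]
```

```bash
python3 -m jog '[{"linear":[0,-0.1,0],"roll":0},{"linear":[0,-0.1,0],"roll":0},{"linear":[0,-0.1,0],"roll":0},{"linear":[0,0,0],"roll":0},{"linear":[0,0,0],"roll":0},{"linear":[0,0,0],"roll":0}]'|sed -n '2p;4p'; python3 -m jog '[{"linear":[0,-0.05,0],"roll":0},{"linear":[0,0,0],"roll":0},{"linear":[0,0,0],"roll":0}]'|sed -n '2p;4p'
```

```text
position: [0.4522, -0.1094, 0.0553]
ft_force: [0.5, -0.3, 0.1]
position: [0.4521, -0.1114, 0.0553]
ft_force: [-0.3, 0.3, 0.4]
```

```bash
python3 -m jog '[{"linear":[0,-0.04,0],"roll":0},{"linear":[0,0,0],"roll":0},{"linear":[0,0,0],"roll":0}]'|sed -n '2p;4p'
```

```text
position: [0.452, -0.113, 0.0553]
ft_force: [-0.5, 0.8, 0.1]
```

```bash
python3 -m jog '[{"linear":[0,-0.04,0],"roll":0},{"linear":[0,0,0],"roll":0},{"linear":[0,0,0],"roll":0}]'|sed -n '2p;4p'
```

```text
position: [0.4519, -0.1145, 0.0552]
ft_force: [-3.0, 2.9, 1.0]
```

```bash
python3 -m jog '[{"linear":[0,-0.04,0],"roll":0},{"linear":[0,0,0],"roll":0},{"linear":[0,0,0],"roll":0}]'|sed -n '2p;4p'
```

```text
position: [0.4516, -0.1157, 0.0551]
ft_force: [-1.8, 5.7, -1.2]
```

The middle one has 17.5 mm of travel, about half, so it is sound. I'll check the third one too.

```bash
python3 -m jog '[{"linear":[0,0.2,0],"roll":0},{"linear":[0,0,-0.6],"roll":0},{"linear":[0,0,-0.8],"roll":0},{"linear":[0,-0.9,0],"roll":0},{"linear":[0,-0.9,0],"roll":0},{"linear":[0,-0.76,0],"roll":0},{"linear":[0,0,0],"roll":0},{"linear":[0,0,0],"roll":0},{"linear":[0,0,0],"roll":0}]' 0.2|sed -n '2p'; python3 -m jog '[{"linear":[0,0,0.8],"roll":0},{"linear":[0,0,0.6],"roll":0},{"linear":[0,0,0],"roll":0},{"linear":[0,0,0],"roll":0}]'|sed -n '2p;4p'; python3 -m jog '[{"linear":[0,0,0],"roll":0},{"linear":[0,0,0],"roll":0},{"linear":[0,0,0],"roll":0}]' -0.15;  python3 -m jog '[{"linear":[0,0.05,0],"roll":0},{"linear":[0,0.05,0],"roll":0},{"linear":[0,0,0],"roll":0},{"linear":[0,0,0],"roll":0}]'|sed -n '2p;4p'
```

```text
position: [0.4509, -0.2102, 0.1113]
position: [0.4508, -0.2095, 0.0552]
ft_force: [0.8, 0.6, -0.4]
time_s: 13.5
position: [0.4514, -0.2108, 0.0566]
tool_rot: [[-1.0, 0.013, 0.002], [0.013, 1.0, -0.001], [-0.002, -0.001, -1.0]]
ft_force: [-0.2, -0.5, -0.1]
grip_width: 0.0358
gripper_force: 0.0
position: [0.451, -0.2067, 0.0555]
ft_force: [0.3, -0.4, -0.1]
```

```bash
python3 -m jog '[{"linear":[0,0.05,0],"roll":0},{"linear":[0,0,0],"roll":0},{"linear":[0,0,0],"roll":0}]'|sed -n '2p;4p'
```

```text
position: [0.4509, -0.2049, 0.0554]
ft_force: [-1.4, -3.2, -0.5]
```

```bash
python3 -m jog '[{"linear":[0,0.04,0],"roll":0},{"linear":[0,0,0],"roll":0},{"linear":[0,0,0],"roll":0}]'|sed -n '2p;4p'
```

```text
position: [0.4508, -0.2037, 0.0553]
ft_force: [-1.7, -5.4, -1.2]
```

```bash
python3 -m jog '[{"linear":[0,-0.1,0],"roll":0},{"linear":[0,-0.1,0],"roll":0},{"linear":[0,-0.1,0],"roll":0},{"linear":[0,0,0],"roll":0},{"linear":[0,0,0],"roll":0},{"linear":[0,0,0],"roll":0}]'|sed -n '2p;4p'; python3 -m jog '[{"linear":[0,-0.04,0],"roll":0},{"linear":[0,0,0],"roll":0},{"linear":[0,0,0],"roll":0}]'|sed -n '2p;4p'
```

```text
position: [0.4508, -0.215, 0.0553]
ft_force: [1.1, 0.4, -1.1]
position: [0.4507, -0.2166, 0.0553]
ft_force: [-0.5, 1.2, 0.1]
```

```bash
python3 -m jog '[{"linear":[0,-0.04,0],"roll":0},{"linear":[0,0,0],"roll":0},{"linear":[0,0,0],"roll":0}]'|sed -n '2p;4p'
```

```text
position: [0.4505, -0.2181, 0.0553]
ft_force: [-0.6, 0.6, 0.1]
```

```bash
python3 -m jog '[{"linear":[0,-0.04,0],"roll":0},{"linear":[0,0,0],"roll":0},{"linear":[0,0,0],"roll":0}]'|sed -n '2p;4p'
```

```text
position: [0.4504, -0.2196, 0.0552]
ft_force: [-2.4, 2.8, 0.7]
```

```bash
python3 -m jog '[{"linear":[0,-0.04,0],"roll":0},{"linear":[0,0,0],"roll":0},{"linear":[0,0,0],"roll":0}]'|sed -n '2p;4p'
```

```text
position: [0.4502, -0.2207, 0.055]
ft_force: [-2.7, 5.4, 0.0]
```

Both others give about 17 mm of travel, so they are sound and the +y bay's roller is the loose one. Returning to it.

```bash
python3 -m jog '[{"linear":[0,0.2,0],"roll":0},{"linear":[0,0,-0.7],"roll":0},{"linear":[0,0,-0.9],"roll":0},{"linear":[-0.09,0.88,0],"roll":0},{"linear":[-0.09,0.88,0],"roll":0},{"linear":[-0.09,0.88,0],"roll":0},{"linear":[-0.09,0.88,0],"roll":0},{"linear":[-0.09,0.88,0],"roll":0},{"linear":[-0.09,0.88,0],"roll":0},{"linear":[0,0,0],"roll":0},{"linear":[0,0,0],"roll":0},{"linear":[0,0,0],"roll":0}]' 0.9|sed -n '2p;4p'
python3 - <<'E'
from h import *
p=np.array(env.observe()["position"]);print(p)
im=optics.get_image("scene"); cv2.imwrite("pics/s3.png",cv2.resize(im[90:220,140:310],None,fx=4,fy=4)[:,:,::-1])
E
```

```text
position: [0.4757, -0.003, 0.1195]
ft_force: [-0.3, -0.3, 0.8]
[ 0.4757408  -0.00295463  0.11954061]
```

View pics/s3.png

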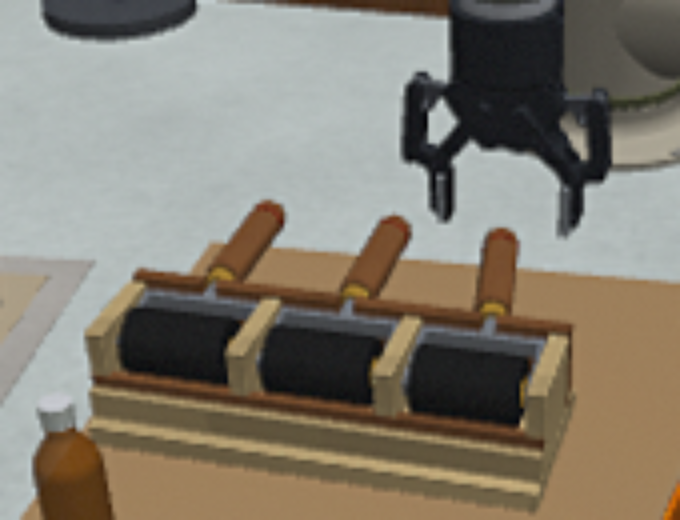

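The +y handle (px (497,270)) has stayed visibly turned to −y while the other two are straight, so it is the loose one and the heads are seated. The open fingers clear it; descending to grip.

```bash
python3 -m jog '[{"linear":[0,0.02,0.6],"roll":0},{"linear":[0,0,0.6],"roll":0},{"linear":[0,0,0.42],"roll":0},{"linear":[0,0,0],"roll":0},{"linear":[0,0,0],"roll":0},{"linear":[0,0,0],"roll":0}]'|sed -n '2p;4p'; python3 -m jog '[{"linear":[0,0,0],"roll":0},{"linear":[0,0,0],"roll":0},{"linear":[0,0,0],"roll":0},{"linear":[0,0,0],"roll":0},{"linear":[0,0,0],"roll":0},{"linear":[0,0,0],"roll":0}]' -0.25 30;  python3 -m jog '[{"linear":[0,0,0],"roll":0},{"linear":[0,0,0],"roll":0},{"linear":[0,0,0],"roll":0},{"linear":[0,0,0],"roll":0},{"linear":[0,0,0],"roll":0},{"linear":[0,0,0],"roll":0}]' -1 110
```

```text
position: [0.476, -0.0026, 0.0555]
ft_force: [0.3, 0.5, -0.1]
time_s: 17.88
position: [0.4753, -0.0018, 0.0547]
tool_rot: [[-1.0, 0.014, 0.0], [0.014, 1.0, -0.0], [-0.0, -0.0, -1.0]]
ft_force: [-1.0, -1.0, 0.4]
grip_width: 0.0324
gripper_force: 0.5
time_s: 18.38
position: [0.4753, -0.0018, 0.0546]
tool_rot: [[-1.0, 0.014, 0.0], [0.014, 1.0, -0.0], [-0.0, -0.0, -1.0]]
ft_force: [-3.1, -1.5, 4.3]
grip_width: 0.0247
gripper_force: 107.9
```

```bash
python3 -m jog '[{"linear":[0,0,-0.1],"roll":0},{"linear":[0,0,-0.15],"roll":0},{"linear":[0,0,0],"roll":0},{"linear":[0,0,0],"roll":0}]'|tail -5;  python3 -m jog '[{"linear":[0,0,-0.2],"roll":0},{"linear":[0,0,-0.25],"roll":0},{"linear":[0,0,-0.25],"roll":0},{"linear":[0,0,-0.25],"roll":0},{"linear":[0,0,-0.25],"roll":0},{"linear":[0,0,-0.25],"roll":0},{"linear":[0,0,-0.25],"roll":0},{"linear":[0,0,-0.25],"roll":0},{"linear":[0,0,-0.25],"roll":0},{"linear":[0,0,-0.25],"roll":0},{"linear":[0,0,-0.2],"roll":0},{"linear":[0,0,0],"roll":0}]'
python3 - <<'E'
from h import *
p=np.array(env.observe()["position"]);print(p)
im=optics.get_image("scene"); cv2.imwrite("pics/s4.png",cv2.resize(im[50:230,140:400],None,fx=3,fy=3)[:,:,::-1])
E
```

```text
position: [0.4751, -0.0017, 0.0646]
tool_rot: [[-1.0, 0.014, -0.0], [0.014, 1.0, 0.0], [0.0, 0.0, -1.0]]
ft_force: [-0.3, 0.8, -3.1]
grip_width: 0.025
gripper_force: 108.2
time_s: 19.72
position: [0.4758, -0.0019, 0.1721]
tool_rot: [[-1.0, 0.014, 0.002], [0.014, 1.0, -0.001], [-0.002, -0.001, -1.0]]
ft_force: [0.3, -0.7, -3.2]
grip_width: 0.0248
gripper_force: 108.3
[ 0.475771   -0.00185927  0.17206362]
```

View pics/s4.png

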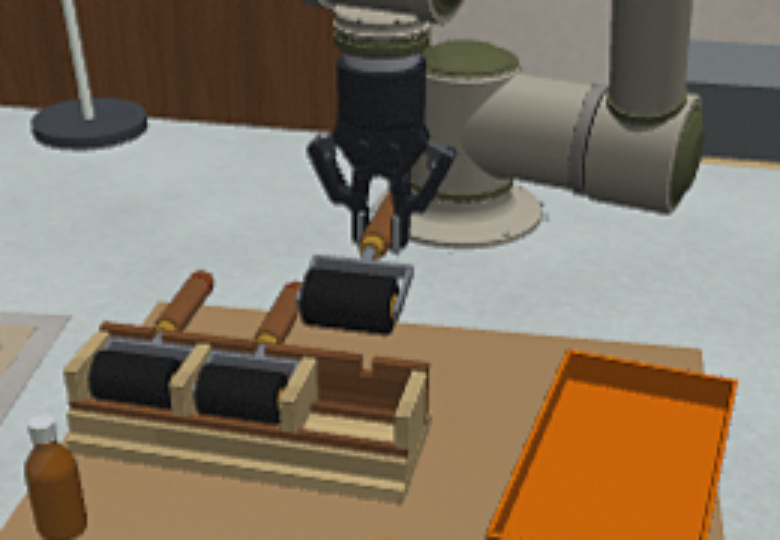

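The roller is out with its head clear and slightly sagged (px (350,295)). The two sound rollers are still seated. Moving to the tray.

```bash
python3 -m jog '[{"linear":[-0.05,0.3,0],"roll":0},{"linear":[-0.156,0.7,0],"roll":0},{"linear":[-0.156,0.75,0],"roll":0},{"linear":[-0.156,0.75,0],"roll":0},{"linear":[-0.156,0.75,0],"roll":0},{"linear":[-0.156,0.75,0],"roll":0},{"linear":[-0.156,0.75,0],"roll":0},{"linear":[-0.156,0.75,0],"roll":0},{"linear":[-0.1,0.5,0],"roll":0.6},{"linear":[0,0,0],"roll":0.6},{"linear":[0,0,0],"roll":0},{"linear":[0,0,0],"roll":0}]'
python3 - <<'E'
from h import *
p=np.array(env.observe()["position"]);print(p)
im=optics.get_image("scene"); cv2.imwrite("pics/s5.png",cv2.resize(im[50:260,220:450],None,fx=2.8,fy=2.8)[:,:,::-1])
E
```

```text
time_s: 20.77
position: [0.5279, 0.2374, 0.1697]
tool_rot: [[-0.993, 0.117, -0.002], [0.117, 0.993, -0.0], [0.002, -0.001, -1.0]]
ft_force: [-0.9, -0.7, -4.6]
grip_width: 0.0252
gripper_force: 108.5
[0.52787452 0.23736665 0.1696554 ]
```

View pics/s5.png

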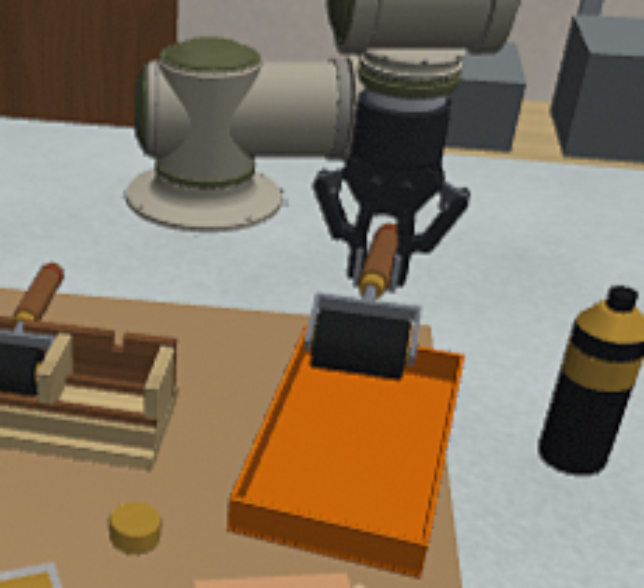

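```bash
python3 -m jog '[{"linear":[0,0,0.3],"roll":0},{"linear":[0,0,0.5],"roll":0},{"linear":[0,0,0.5],"roll":0},{"linear":[0,0,0.5],"roll":0},{"linear":[0,0,0.5],"roll":0},{"linear":[0,0,0.4],"roll":0},{"linear":[0,0,0.3],"roll":0},{"linear":[0,0,0],"roll":0},{"linear":[0,0,0],"roll":0}]'|sed -n '2p;4p'; python3 -m jog '[{"linear":[0,0,0.1],"roll":0},{"linear":[0,0,0.1],"roll":0},{"linear":[0,0,0],"roll":0},{"linear":[0,0,0],"roll":0}]'|sed -n '2p;4p'
```

```text
position: [0.5283, 0.2369, 0.0504]
ft_force: [0.3, -0.3, -3.7]
position: [0.5283, 0.2375, 0.0427]
ft_force: [0.2, 0.8, -3.2]
```

```bash
python3 -m jog '[{"linear":[0,0,0.1],"roll":0},{"linear":[0,0,0],"roll":0},{"linear":[0,0,0],"roll":0}]'|sed -n '2p;4p'; python3 -m jog '[{"linear":[0,0,0.1],"roll":0},{"linear":[0,0,0],"roll":0},{"linear":[0,0,0],"roll":0}]'|sed -n '2p;4p'
```

```text
position: [0.5282, 0.2375, 0.0384]
ft_force: [0.9, 0.2, -3.7]
position: [0.5282, 0.2374, 0.0343]
ft_force: [-0.8, -0.5, -3.3]
```

```bash
python3 -m jog '[{"linear":[0,0,0.1],"roll":0},{"linear":[0,0,0],"roll":0},{"linear":[0,0,0],"roll":0}]'|sed -n '2p;4p'; python3 -m jog '[{"linear":[0,0,0.08],"roll":0},{"linear":[0,0,0],"roll":0},{"linear":[0,0,0],"roll":0}]'|sed -n '2p;4p'
```

```text
position: [0.5282, 0.2375, 0.0303]
ft_force: [0.4, 1.0, -3.7]
position: [0.5283, 0.2375, 0.0272]
ft_force: [0.6, -0.8, -3.4]
```

```bash
python3 -m jog '[{"linear":[0,0,0.08],"roll":0},{"linear":[0,0,0],"roll":0},{"linear":[0,0,0],"roll":0}]'|sed -n '2p;4p'
```

```text
position: [0.5287, 0.2375, 0.0243]
ft_force: [0.6, 0.1, -0.6]
```

```bash
python3 -m jog '[{"linear":[0,0,0.06],"roll":0},{"linear":[0,0,0],"roll":0},{"linear":[0,0,0],"roll":0}]'|sed -n '2p;4p'; python3 -m jog '[{"linear":[0,0,0.04],"roll":0},{"linear":[0,0,0],"roll":0},{"linear":[0,0,0],"roll":0}]'|sed -n '2p;4p'
```

```text
position: [0.5285, 0.2375, 0.0218]
ft_force: [-0.8, 0.6, -0.6]
position: [0.5284, 0.2375, 0.0201]
ft_force: [0.1, 0.9, 0.1]
```

```bash
python3 -m jog '[{"linear":[0,0,0.06],"roll":0},{"linear":[0,0,0.04],"roll":0},{"linear":[0,0,0],"roll":0},{"linear":[0,0,0],"roll":0}]'|sed -n '2p;4p'; python3 -m jog '[{"linear":[0,0,0],"roll":0},{"linear":[0,0,0],"roll":0},{"linear":[0,0,0],"roll":0},{"linear":[0,0,0],"roll":0},{"linear":[0,0,0],"roll":0},{"linear":[0,0,0],"roll":0}]' 0.3 20|tail -4; python3 -m jog '[{"linear":[0,0,-0.2],"roll":0},{"linear":[0,0,-0.4],"roll":0},{"linear":[0,0,-0.6],"roll":0},{"linear":[0,0,-0.8],"roll":0},{"linear":[0,0,-0.8],"roll":0},{"linear":[0,0,-0.8],"roll":0},{"linear":[0,0,-0.8],"roll":0},{"linear":[0.4,0,-0.6],"roll":0},{"linear":[0.8,0,0],"roll":0},{"linear":[0.8,0,0],"roll":0},{"linear":[0.8,0,0],"roll":0},{"linear":[0,0,0],"roll":0}]'; python3 -m jog '[{"linear":[0,0,0],"roll":0},{"linear":[0,0,0],"roll":0},{"linear":[0,0,0],"roll":0},{"linear":[0,0,0],"roll":0},{"linear":[0,0,0],"roll":0},{"linear":[0,0,0],"roll":0}]'|head -1;  python3 - <<'E'
from h import *
im=optics.get_image("scene"); cv2.imwrite("pics/s6.png",cv2.resize(im[100:300,100:460],None,fx=2.2,fy=2.2)[:,:,::-1])
E
```

```text
position: [0.5282, 0.2375, 0.016]
ft_force: [-0.1, 1.1, -0.9]
tool_rot: [[-0.993, 0.118, 0.0], [0.118, 0.993, -0.0], [-0.0, -0.0, -1.0]]
ft_force: [-0.3, 0.4, -0.1]
grip_width: 0.0556
gripper_force: 0.0
time_s: 25.48
position: [0.4121, 0.2512, 0.2171]
tool_rot: [[-0.993, 0.116, -0.002], [0.116, 0.993, 0.0], [0.002, -0.0, -1.0]]
ft_force: [0.1, 0.3, 1.5]
grip_width: 0.0556
gripper_force: 0.0
time_s: 25.98
```

View pics/s6.png

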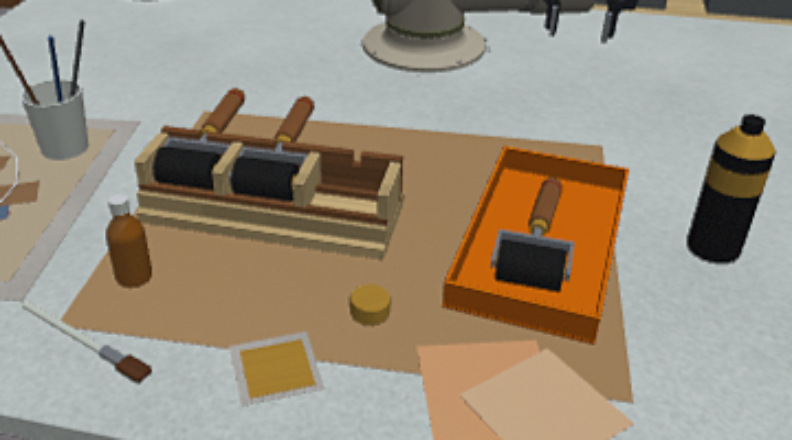

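The roller lies drum down wholly inside the tray (drum at (533,262), handle at (546,205)). The sound rollers are seated, the bystanders are in place and the gripper is clear. Handing in.

```bash
python3 -c "
from rig import env
print(env.close_job())"
```

```text
the job is handed in; nothing more can be done
None
```

I handed the job in at about 26 s: the loose roller was the one in the +y bay, and it now lies drum down inside the orange repair tray, with the two sound rollers still seated and nothing else disturbed.

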